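# Clear the craft desk: ruler to its rest, stamps and markers sorted away

## Task

Clear the cutting mat: first take the ruler off the plywood tray and lay it flat across both uprights of its rest, middle over middle. Then sort the pieces lying on the mat, however many there are: every wooden stamp into the open drawer, every marker pen down into the tray. When all of them are put away, push the drawer fully shut, and leave the tape, tin, stapler, mug and glue where they stand.

Things in the scene. Friction and masses are not known exactly. Their poses are not given: they have to be found in the camera images.
- stamp1: A wooden rubber stamp: rectangular wooden block 60 (own x) x 44 (own y) x 18 mm high with a black rubber underside, and an upright round wooden handle 28 mm in diameter in its middle; 50 mm high in all, handle full width from 25 to 45 mm above the underside. Origin: centre of the underside, z up when it stands. About 60 g. May be absent (None).
- stamp2: A wooden rubber stamp: rectangular wooden block 60 (own x) x 44 (own y) x 18 mm high with a black rubber underside, and an upright round wooden handle 28 mm in diameter in its middle; 50 mm high in all, handle full width from 25 to 45 mm above the underside. Origin: centre of the underside, z up when it stands. About 60 g. May be absent (None).
- stamp3: A wooden rubber stamp: rectangular wooden block 60 (own x) x 44 (own y) x 18 mm high with a black rubber underside, and an upright round wooden handle 28 mm in diameter in its middle; 50 mm high in all, handle full width from 25 to 45 mm above the underside. Origin: centre of the underside, z up when it stands. About 60 g. May be absent (None).
- marker1: A chunky flat-sided marker pen lying on its side, 100 (own x) x 26 (own y) x 20 mm high, white barrel with a grey cap. Origin: centre of the underside. About 40 g. May be absent (None).
- marker2: A chunky flat-sided marker pen lying on its side, 100 (own x) x 26 (own y) x 20 mm high, white barrel with a grey cap. Origin: centre of the underside. About 40 g. May be absent (None).
- marker3: A chunky flat-sided marker pen lying on its side, 100 (own x) x 26 (own y) x 20 mm high, white barrel with a grey cap. Origin: centre of the underside. About 40 g. May be absent (None).
- ruler: A small wooden ruler with a brass edge, 200 (own x) x 30 (own y) x 10 mm thick, lying flat at first across the rims of the tray, along the tray's short side. Origin: centre of the underside. About 70 g.
- tray_in (a point): Centre of the inner floor (6 mm above the table) of a fixed open plywood tray, 160 (own x) x 240 (own y) x 45 mm high outside, walls 6 mm. The ruler lies across it at first.
- rest_top (a point): The ruler rest: fixed dark wooden base 60 (own x) x 150 (own y) x 10 mm with two narrow uprights, each 50 mm in own x and 12 mm in own y, centred at own y = -55 and +55 mm, tops 70 mm above the table. This point: midway between the uprights, level with their tops. The ruler belongs flat across both tops, lengthwise along own y.
- unit_drawer0 (a joint): Opening of the drawer of the low drawer unit, m: 0 shut, at most 0.141; slides out along the unit's -x (towards the robot), friction about 1 N. Open at the start. The unit is fixed, white, 210 mm deep (own x) x 280 mm wide (own y) x 95 mm high, with one blue-fronted drawer.
- drawer_floor (a point): Point on the drawer's inner floor, mid width, 22 mm above the table; moves with the drawer, axes as the unit. The inside reaches from own x = -47 (front panel) to +117 mm and from own y = -119 to +119 mm; side walls 51 mm above the floor; front panel 15 mm thick, its top 85 mm above the table. With the drawer open by q mm, own x from -47 to q - 54 mm is uncovered; the rest is under the unit's top.
- unit_drawer0_handle (a point): Middle of the drawer's handle, a round black bar 120 mm long along the drawer's own y, 35 mm in front of the drawer's face, about 57 mm above the table; moves with the drawer.
- tape_roll: A roll of tape lying flat, 84 mm across and 22 mm high, cardboard brown. Bystander. Origin: centre of the underside.
- tin: A low round metal tin, 68 mm across, 30 mm high. Bystander. Origin: centre of the underside.
- stapler: A desk stapler, 140 mm long, 46 mm high. Bystander. Origin: centre of the underside.
- mug: A white mug, 80 mm across and 90 mm high. Bystander. Origin: centre of the underside.
- glue: A white glue bottle, 56 mm across, 150 mm high. Bystander. Origin: centre of the underside.

How it is judged:
By the outcome, as a careful person would: the job done as asked, in the order asked, and still so for the second after the job is handed in, with the robot touching nothing.
Of stamp1, marker1, stamp2, marker2, stamp3, marker3 only 4 to 6 are there at a start; the rules pass over those that are not, and their reading is None.
At some moment in a run one of stamp1, marker1, stamp2, marker2, stamp3, marker3 may be knocked a few centimetres aside while the robot is not near it.
Once in a run the grip may slacken for a moment while it holds something.
It also fails if it takes over 210 s, if anything falls off the work surface, if the arm or the gripper's body presses on something with over 40 N, if the wrist force passes 120 N, or if a joint passes its speed limit or range.

## Robot

A 6-joint arm with a two-finger parallel gripper is mounted at the origin on the work surface. World frame = base frame: x ahead of the robot, y to its left, z up, the work surface at z = 0. Lengths are in m, angles in rad, forces in N, time in s.
With the tool pointing down it reaches from about 0.35 to 0.975 m from the base axis. Payload 7.1 kg.
Tool frame: the origin (TCP) lies at the very end of the fingers, on their centre line; the grasp point (between the pads) lies 19 mm behind it (env.pinch_z is the distance from the TCP to the grasp point, in m); z points along the fingers, y is the line along which they close (so a half turn about z gives the same grasp; the last joint's range is limited). The gripper opens to 88 mm and grips with 3 to 60 N. Pads are 20 mm wide; open, the fingers measure 115 mm over their backs; the gripper's body (75 mm by 178 mm) begins 61 mm behind the grasp point.
Start: joints at [1.134, 0.423, 1.63, -0, 1.089, -0.019], TCP at [0.254, 0.571, 0.201] pointing down, gripper open.
Joint ranges: [-3, 3], [-0.9, 2.11], [0.09, 2.58], [-1.31, 4.45], [0.11, 2.69], [-2.54, 2.54]. Speed limits (rad/s): [2.39, 2.39, 3.01, 3.14, 3.14, 3.14].

## Interface

Orientations are given as a unit quaternion [w, x, y, z].
In Python, from bench import env, kinematics, optics, job_done gives the robot as it stands. The module is installed in compiled form; this text tells all that it offers. Calls block until the motion is done:
- env.move_pose(position, orientation): joint-space move of the TCP to a pose.
- env.move_linear(position, orientation=None, rate=0.15): straight line of the TCP; orientation=None keeps the orientation; rate is the mean speed in m/s.
- env.movej(angles): joint-space move.
- env.grip(opening, f_grip=None): opening from 0.0 (shut) to 1.0 (fully open); f_grip is the grip in N (None keeps the last); returns when the fingers have stopped.
- env.hold(seconds).
- kinematics.inverse_kinematics(position, orientation): joint angles nearest the present ones, or None.
- env.observe(): the state.
- optics.snapshot(name): name is "side" or "top" or "wrist"; returns a dict with "image" (420x560x3 uint8, red, green, blue), "intrinsics" (3x3 intrinsics, pixels), "R" (3x3) and "t" (3): a world point X has camera coordinates R X + t. Camera axes: x right, y down, z forward; pixel columns grow to the right and rows downward; lengths in m; the calibration is good to about 2 mm. The wrist camera is an equidistant fisheye: a pixel r from the principal point sees the ray r / f radians off the axis. A picture is of the moment at which its call begins. There is no depth.
A pose or a line that the arm cannot do raises env.Unreachable and nothing moves.
- job_done(): hands the job in; it is judged then, once.
The state is a dict: "time_s": time; "joints": joint angles; "qd": joint speeds; "joint_efforts": joint torques, N m; "position": TCP position; "orientation": TCP orientation; "force": force on the tool from outside, world axes, zero at the start; "ft_torque": the same for the moment, N m; "opening": opening from 0.0 (shut) to 1.0 (fully open); "gripper_force": force on a finger pad.
Only numpy, scipy, OpenCV 4.12 (cv2) and the standard library are available. Lean on these libraries where they do the work, as an engineer would, in place of code of your own. Each camera call takes 0.05 s, during which the arm holds its last target. There are 200 camera calls.

## Working session

There is one attempt and no reset: what is moved stays moved. The work goes in short steps, each a Python script; the robot and the scene stay as the last script left them, time stands still between calls to the robot, and variables do not carry over. Pictures are saved under pics/ and viewed, at most 14 in all, crops included, and the job is handed in when it is done.

```bash
mkdir -p pics; cat > h.py <<'E'
import numpy as np, cv2
from bench import env, kinematics, optics, job_done
def snap(n,f=None):
    s=optics.snapshot(n)
    if f: cv2.imwrite('pics/'+f+'.png',cv2.cvtColor(s['image'],cv2.COLOR_RGB2BGR))
    return s
def ray(s,u,v,fish=False):
    K=np.array(s['intrinsics']);R=np.array(s['R']);t=np.array(s['t'])
    x=(u-K[0,2])/K[0,0];y=(v-K[1,2])/K[1,1]
    if fish:
        r=np.hypot(x,y); d=np.array([x/r*np.sin(r),y/r*np.sin(r),np.cos(r)]) if r>1e-9 else np.array([0,0,1.])
    else: d=np.array([x,y,1.]); d/=np.linalg.norm(d)
    return -R.T@t, R.T@d
def onplane(s,u,v,z,fish=False):
    o,d=ray(s,u,v,fish); return o+d*(z-o[2])/d[2]
def tri(rays):
    A=sum(np.eye(3)-np.outer(d,d) for o,d in rays); b=sum((np.eye(3)-np.outer(d,d))@o for o,d in rays)
    return np.linalg.solve(A,b)
def proj(s,X,fish=False):
    K=np.array(s['intrinsics']);c=np.array(s['R'])@np.array(X)+np.array(s['t'])
    if fish:
        r=np.hypot(c[0],c[1]);th=np.arctan2(r,c[2]);x,y=c[:2]/r*th
    else: x,y=c[:2]/c[2]
    return np.array([K[0,0]*x+K[0,2],K[1,1]*y+K[1,2]])
E
python3 - <<'E'
from h import *
for n in('top','side','wrist'):
    s=snap(n,n+'0'); print(n,np.array(s['intrinsics']).round(1).tolist(),np.round(s['R'],3).tolist(),(-np.array(s['R']).T@s['t']).round(3))
print(env.observe(),env.pinch_z)
E
```

```text
top [[464.6, 0.0, 283.0], [0.0, 464.6, 216.0], [0.0, 0.0, 1.0]] [[0.013, -1.0, -0.018], [-0.984, -0.01, -0.178], [0.178, 0.02, -0.984]] [0.315 0.091 1.292]
side [[419.1, 0.0, 276.2], [0.0, 419.1, 214.5], [0.0, 0.0, 1.0]] [[0.875, -0.485, 0.008], [-0.331, -0.609, -0.72], [0.354, 0.627, -0.694]] [ 0.105 -0.657  0.896]
wrist [[325.2, 0.0, 281.3], [0.0, 325.2, 203.9], [0.0, 0.0, 1.0]] [[0.406, 0.914, -0.001], [0.882, -0.392, 0.26], [0.238, -0.106, -0.966]] [0.189 0.601 0.385]
{'time_s': 0.15, 'joints': array([ 1.13400117e+00,  4.23705896e-01,  1.63049408e+00, -3.40469581e-06,
        1.08860117e+00, -1.89648213e-02]), 'qd': array([ 4.52789117e-04, -2.16440762e-03, -3.04967865e-03, -2.38633020e-05,
        5.64601646e-04, -7.50322066e-04]), 'joint_efforts': array([ 2.19743815e-04, -5.44982207e+01, -2.73915339e+01,  6.43632025e-02,
        2.03642494e-02, -8.09000653e-05]), 'position': array([0.25337613, 0.57083843, 0.20066294]), 'orientation': array([-1.35038296e-04,  2.07397968e-01,  9.78256468e-01, -5.88966055e-04]), 'force': array([ 0.40146231,  0.28958582, -0.27094537]), 'ft_torque': array([-0.02094611, -0.00505761, -0.03376277]), 'gripper_force': 0.0, 'opening': 1.001945024612939} 0.0187
```

View pics/top0.png

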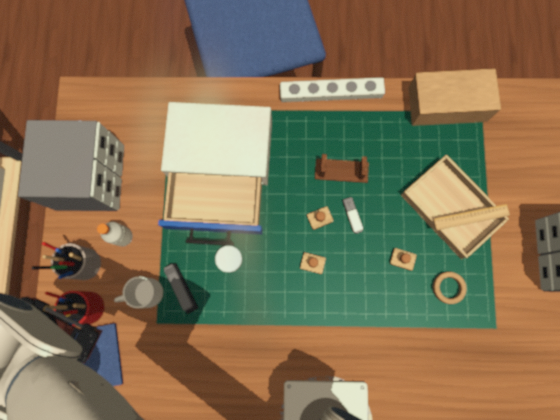

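View pics/side0.png

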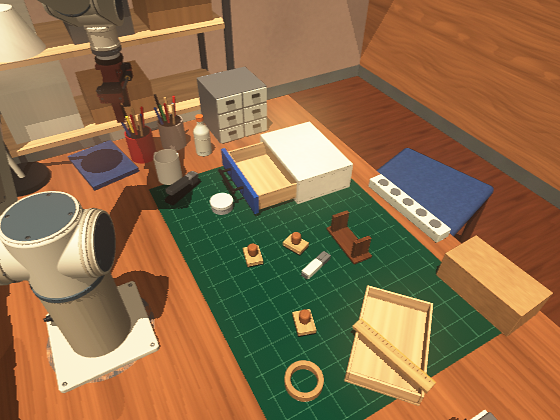

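The top view shows stamps at (320,217), (313,262) and (404,258), and one marker at (353,215). The ruler is at about (470,217) on the tray (455,205), the rest at (343,170) and the drawer at (213,195). The side view agrees: four pieces in all.

```bash
cat >> h.py <<'E'
def quat(yaw):  # tool down, tool y (closing line) along world angle yaw
    # Rz(a)*Rx(pi): tool x -> (cos a, sin a), tool y -> (sin a,-cos a) => y dir angle = a-pi/2
    a=yaw+np.pi/2; return np.array([0,np.cos(a/2),np.sin(a/2),0])*1.0
def best(p,yaw):
    "quaternion for closing line angle yaw, the half-turn nearest a middling last joint"
    c=[]
    for k in(0,1):
        q=quat(yaw+k*np.pi); j=kinematics.inverse_kinematics(p,q)
        if j is not None: c.append((abs(j[5]),k,q))
    if not c: raise RuntimeError('no ik %s %s'%(p,yaw))
    return min(c,key=lambda x:x[:2])[2]
E
python3 - <<'E'
from h import *
s=optics.snapshot('top'); d=optics.snapshot('side')
for n,u,v,us,vs in [('rulA',434,222,356,326),('rulB',508,210,430,385),('s1',320,216,296,237),('s2',313,261,252,247),('s3',404,257,305,316),('m',353,215,316,264),
  ('trayL',404,192,0,0),('trayT',446,157,0,0),('trayR',507,216,0,0),('trayB',463,255,0,0),('restL',323,161,340,213),('restR',364,160,365,236),('tape',450,288,304,379),('tin',229,258,221,202)]:
    o=tri([ray(s,u,v),ray(d,us,vs)]).round(3) if us else ''
    print(n,onplane(s,u,v,0.045)[:2].round(3),o)
q=best([.52,-.05,.3],np.pi/2); print(q)
from math import pi
for i,(x,y) in enumerate([(.5,-.03),(.45,-.33)]):
    p=[x,y,.33]; env.move_pose(p,best(p,pi/2)); w=snap('wrist','w%d'%(i+1)); print(env.observe()['position'],env.observe()['joints'].round(2),(-np.array(w['R']).T@w['t']).round(3))
E
```

```text
rulA [ 0.528 -0.293] [ 0.528 -0.294  0.036]
rulB [ 0.563 -0.493] [ 0.561 -0.486  0.063]
s1 [0.542 0.015] [0.545 0.014 0.038]
s2 [0.419 0.034] [0.42  0.034 0.044]
s3 [ 0.433 -0.209] [ 0.435 -0.212  0.033]
m [ 0.545 -0.074] [ 0.553 -0.079  0.015]
trayL [ 0.611 -0.215] 
trayT [ 0.711 -0.334] 
trayR [ 0.547 -0.489] 
trayB [ 0.44  -0.365] 
restL [0.697 0.007] [0.69  0.009 0.07 ]
restR [ 0.701 -0.107] [ 0.692 -0.102  0.077]
tape [ 0.352 -0.327] [ 0.356 -0.336  0.019]
tin [0.424 0.26 ] [0.427 0.263 0.024]
[ 0.0000000e+00 -1.0000000e+00  1.2246468e-16  0.0000000e+00]
[ 0.50005555 -0.02939024  0.3298161 ] [-0.08  0.1   1.76  0.    1.28  1.49] [ 0.571 -0.029  0.514]
[ 0.45054926 -0.32887429  0.33004278] [-0.65  0.2   1.64  0.    1.3   0.92] [ 0.522 -0.328  0.514]
```

View pics/w1.png

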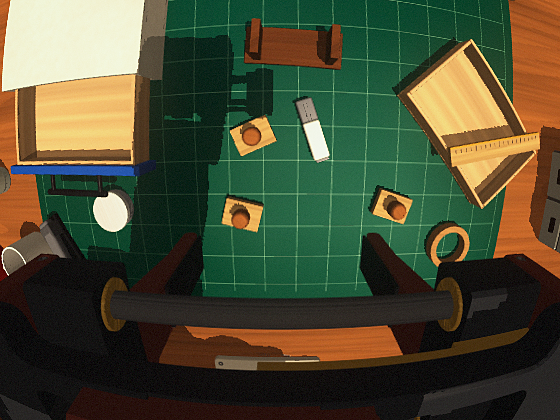

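View pics/w2.png

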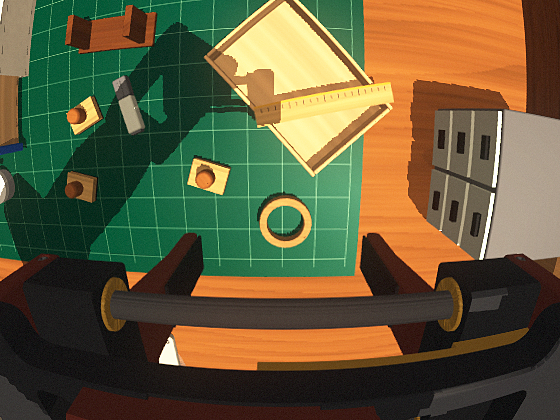

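The first wrist view shows stamps at (252,135), (241,213) and (395,205), a marker at (312,130), the rest at (293,45) and the ruler from (450,155) to (540,138). The second shows the ruler from (257,118) to (393,92) and the tape at (286,220). I'll zoom in to pick corners.

```bash
python3 - <<'E'
import cv2,numpy as np
t=[]
for f,x,y in [('w1',400,100),('w2',245,70),('w1',215,0),('w2',30,0)]:
    im=cv2.resize(cv2.imread(f'pics/{f}.png')[y:y+120,x:x+160],None,fx=2.5,fy=2.5,interpolation=cv2.INTER_CUBIC)
    for i in range(0,160,20): cv2.putText(im,str(x+i),(int(i*2.5),8),0,.3,(255,255,255)); cv2.line(im,(int(i*2.5),10),(int(i*2.5),16),(0,0,255))
    for i in range(20,120,20): cv2.putText(im,str(y+i),(0,int(i*2.5)),0,.3,(255,255,255)); cv2.line(im,(20,int(i*2.5)),(26,int(i*2.5)),(0,0,255))
    t.append(im)
cv2.imwrite('pics/c1.png',np.vstack([np.hstack(t[:2]),np.hstack(t[2:])]))
E
```

```text
(no output)
```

View pics/c1.png

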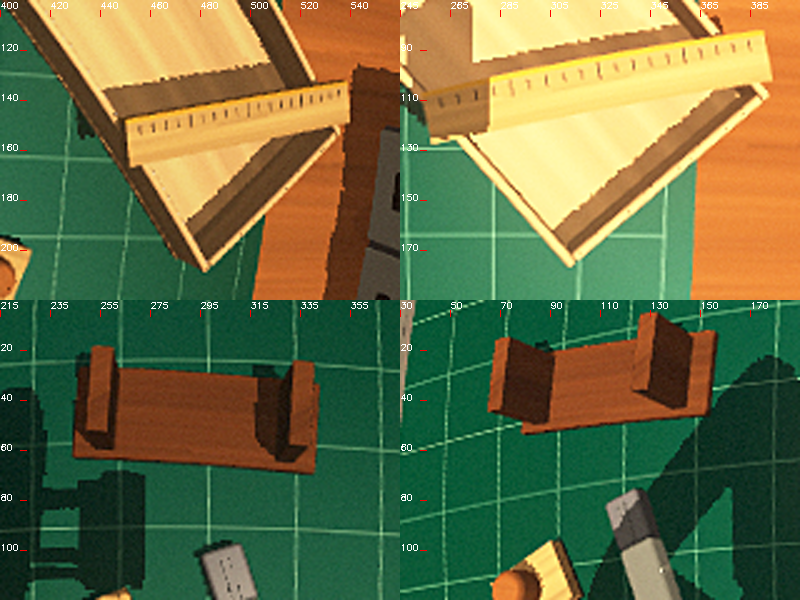

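```bash
python3 - <<'E'
from h import *
import pickle
P=[]
for x,y in [(.5,-.03),(.45,-.33)]:
    q=[x,y,.33]; 
# camera poses recomputed from saved views: retake cheaply at w2, then w1
B=lambda p:env.move_pose(p,best(p,np.pi/2))
s2=snap('wrist'); B([.5,-.03,.33]); s1=snap('wrist','w1b')
pts=dict(rFL=((450.4,148),(256.2,108)),rFR=((538.4,132.8),(389.8,82.8)),rNL=((452.8,166.4),(257.4,126.8)),rNR=((539.5,148),(393.8,102)),
 upL=((255,36),(69.6,30)),upR=((335.8,41.6),(128,20.4)),trayB=((482,207),(313.5,175.5)),trayL=((398,95),(205,57)),trayT=((467,40),(282,0)),
 s1=((252,135),(77,116)),s2=((240.5,217),(74.5,185)),s3=((396.5,209),(205,178)))
for n,(a,b) in pts.items():
    ra,rb=ray(s1,*a,True),ray(s2,*b,True); X=tri([ra,rb])
    print(n,X.round(4), (proj(s1,X,True)-a).round(1))
# colour: marker & stamps
im=cv2.cvtColor(s1['image'],cv2.COLOR_RGB2HSV); h=im
for c in [(252,135),(241,213),(260,128),(312,130),(306,108),(280,100)]: print(c,im[c[1],c[0]])
E
```

```text
rFL [ 0.5369 -0.2924  0.0529] [-0.   0.2]
rFR [ 0.5784 -0.4825  0.0581] [ 0. -0.]
rNL [ 0.5099 -0.2945  0.0618] [ 0.  -0.2]
rNR [ 0.5512 -0.4893  0.0575] [-0.1  0.2]
upL [0.6861 0.006  0.0717] [-0.   0.2]
upR [ 0.68   -0.1033  0.0715] [ 0. -0.]
trayB [ 0.4391 -0.3749  0.0453] [-0.   0.2]
trayL [ 0.6168 -0.2113  0.0223] [ 0.4 -1.7]
trayT [ 0.7113 -0.3291  0.0368] [-1.   4.1]
s1 [0.5459 0.0137 0.0359] [-0.1  0.9]
s2 [0.4241 0.0333 0.0358] [ 0.3 -1.5]
s3 [ 0.4346 -0.2123  0.0387] [-0.   0.2]
(252, 135) [ 11 193 194]
(241, 213) [ 15 206  94]
(260, 128) [ 19 155 240]
(312, 130) [ 37  14 245]
(306, 108) [ 18  52 166]
(280, 100) [ 76 175  93]
```

```bash
cat >> h.py <<'E'
def st(): o=env.observe(); return 't%.1f op%.3f gf%.1f F%s p%s'%(o['time_s'],o['opening'],o['gripper_force'],o['force'].round(1),o['position'].round(4))
def pick(x,y,z,yaw,op,f,up=.2,q=None):
    "z: TCP height"
    q=best([x,y,z],yaw) if q is None else q
    env.grip(op); env.move_pose([x,y,up],q); env.move_linear([x,y,z],rate=.15)
    print('at',st()); env.grip(0.,f); print('grip',st()); env.move_linear([x,y,up],rate=.15); print('up',st()); return q
E
python3 - <<'E'
from h import *
q=pick(.5441,-.3897,.031,np.radians(12.2),.65,40)
p=[.683,-.0487,.2]; q2=best(p,np.radians(-3.2))
env.move_linear(p,q2,rate=.25); print(st()); snap('wrist','w3'); snap('side','side3')
E
```

```text
at t9.1 op0.651 gf0.0 F[ 1.  -0.  -0.2] p[ 0.5448 -0.3902  0.0321]
grip t9.7 op0.330 gf40.0 F[ 0.1 -0.2  3.5] p[ 0.5443 -0.3898  0.0313]
up t10.9 op0.331 gf40.0 F[-0.2  0.  -0.5] p[ 0.5435 -0.3893  0.1988]
t12.6 op0.330 gf40.0 F[-0.1 -0.4 -1. ] p[ 0.6826 -0.0496  0.1999]
```

View pics/w3.png

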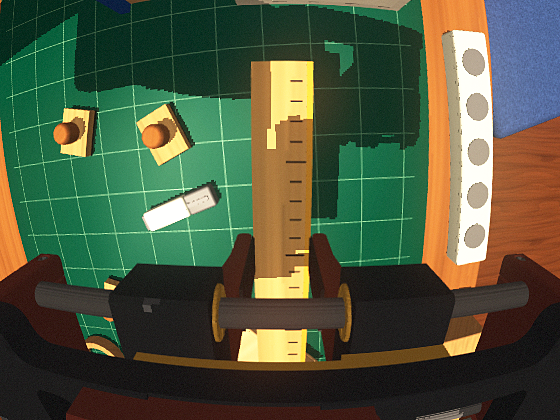

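The ruler is held level, with its far end at row 62, columns 252–313. I'll check the centring and lower it.

```bash
cat >> h.py <<'E'
def touch(z0,z1,f=2.5,step=.001):
    "step down from z0 until the upward force grows by f"
    p=env.observe()['position'].copy(); env.move_linear([p[0],p[1],z0],rate=.12); env.hold(.2); F=env.observe()['force'][2]; z=z0
    while z>z1:
        z-=step; env.move_linear([p[0],p[1],z],rate=.03)
        if env.observe()['force'][2]-F>f: break
    print('touch',round(z,4),st())
E
python3 - <<'E'
from h import *
s=snap('wrist'); 
a,b=onplane(s,252,62,.224,True),onplane(s,313,62,.224,True); m=(a+b)/2; print(a,b,m)
p=env.observe()['position']; ax=np.array([np.cos(np.radians(86.8)),np.sin(np.radians(86.8))])
off=(m[:2]-p[:2])@ax-.1; print('centre offset along',off,'across',(m[:2]-p[:2])@[ax[1],-ax[0]])
t=np.array([.683,-.0487])-(ax*off if abs(off)<.02 else 0)
env.move_linear([*t,.1],rate=.15)
touch(.060,.0545)
env.grip(.6); env.hold(.2); print(st())
p=env.observe()['position']; env.move_linear([*p[:2],.2],rate=.15)
env.move_pose([.5,-.03,.33],best([.5,-.03,.33],np.pi/2)); s=snap('wrist','w4'); snap('top','top4'); print(st())
E
```

```text
[0.67443995 0.0510476  0.224     ] [0.70399203 0.04938533 0.224     ] [0.68921599 0.05021646 0.224     ]
centre offset along 7.06099625195078e-05 across 0.0008602149141956486
touch 0.056 t15.2 op0.330 gf40.0 F[-1.1  0.8  4. ] p[ 0.6839 -0.0489  0.0565]
t16.0 op0.603 gf0.0 F[ 0.3 -0.5 -0.5] p[ 0.6838 -0.0489  0.056 ]
t18.6 op0.601 gf0.0 F[ 0.2 -0.4  0.4] p[ 0.5002 -0.03    0.3294]
```

View pics/w4.png

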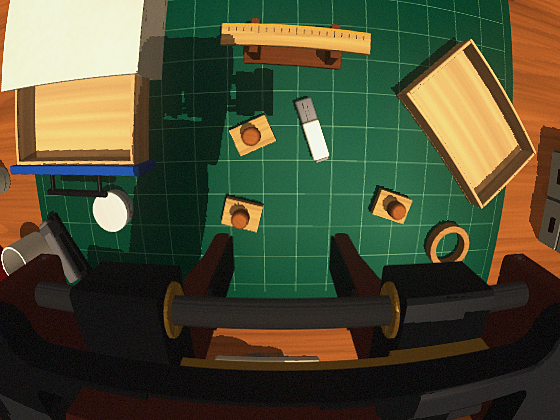

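The ruler lies across both uprights at (296,38). Next I'll locate the pieces and the drawer by masks.

```bash
cat >> h.py <<'E'
VIEW=[.5,-.03,.33]
def view(): env.move_pose(VIEW,best(VIEW,np.pi/2)); env.hold(.15); return snap('wrist')
def plane_rect(s,mask,z,fish=True):
    "world rectangle (centre, long, short, angle of long) of a mask at height z"
    c=max(cv2.findContours(mask,cv2.RETR_EXTERNAL,cv2.CHAIN_APPROX_NONE)[0],key=cv2.contourArea)[:,0]
    w=np.array([onplane(s,u,v,z,fish)[:2] for u,v in c])
    (cx,cy),(a,b),ang=cv2.minAreaRect((w*1000).astype(np.float32)); 
    if a<b: a,b,ang=b,a,ang+90
    return np.array([cx,cy])/1000,a,b,(ang+90)%180-90
def comps(s,m,z,fish=True,amin=60,area=(.30,.66,-.28,.17)):
    n,l,stt,c=cv2.connectedComponentsWithStats(m.astype(np.uint8)); out=[]
    for i in range(1,n):
        if stt[i,4]<amin: continue
        X=onplane(s,*c[i],z,fish)
        if area[0]<X[0]<area[1] and area[2]<X[1]<area[3]: out.append((l==i).astype(np.uint8))
    return out
def find(s):
    h=cv2.cvtColor(s['image'],cv2.COLOR_RGB2HSV).astype(int); H,S,V=h[...,0],h[...,1],h[...,2]
    wood=(H<28)&(S>80)&(V>60); res=dict(stamps=[],markers=[])
    for m in comps(s,wood,.018):
        c,a,b,ang=plane_rect(s,cv2.morphologyEx((m>0).astype(np.uint8)*(H>=15).astype(np.uint8),cv2.MORPH_OPEN,np.ones((3,3),np.uint8)),.018)
        if not(45<a<85 and 30<b<75): continue
        hd=(m>0)&(H<15)
        k=max(comps(s,hd,.045,amin=15),key=np.sum,default=None)
        hc=plane_rect(s,k,.042)[0] if k is not None else None
        res['stamps'].append((c.round(4),round(a),round(b),round(ang,1),None if hc is None else hc.round(4)))
    mk=cv2.morphologyEx(((S<70)&(V>70)).astype(np.uint8),cv2.MORPH_CLOSE,np.ones((3,3),np.uint8))
    for m in comps(s,mk,.02,amin=150):
        c,a,b,ang=plane_rect(s,m,.018)
        if 70<a<130 and b<60: res['markers'].append((c.round(4),round(a),round(b),round(ang,1)))
    return res
E
python3 - <<'E'
from h import *
s=view(); t=snap('top'); r=find(s)
for k in r: 
    for i in r[k]: print(k,i)
for n,im,ss,f in (('wrist',s,s,True),('top',t,t,False)):
    h=cv2.cvtColor(im['image'],cv2.COLOR_RGB2HSV); m=cv2.inRange(h,(105,120,60),(125,255,255)); m[:150]=0; m[260:]=0
    c=max(cv2.findContours(m,cv2.RETR_EXTERNAL,cv2.CHAIN_APPROX_NONE)[0],key=cv2.contourArea)
    print(n,[tuple(np.round(p,1)) for p in cv2.boxPoints(cv2.minAreaRect(c))])
im=cv2.cvtColor(s['image'],cv2.COLOR_RGB2BGR)[70:220,0:200]; cv2.imwrite('pics/c2.png',cv2.resize(im,None,fx=4,fy=4,interpolation=cv2.INTER_CUBIC))
E
```

```text
stamps (array([0.5459, 0.0159]), 61, 45, -67.2, array([0.5461, 0.0151]))
stamps (array([ 0.4333, -0.2115]), 61, 44, 73.4, array([ 0.4318, -0.2131]))
stamps (array([0.4206, 0.0353]), 61, 47, 76.0, array([0.4185, 0.0353]))
markers (array([ 0.5539, -0.0759]), 99, 26, 18.4)
wrist [(np.float32(11.0), np.float32(165.0)), (np.float32(138.0), np.float32(165.0)), (np.float32(138.0), np.float32(175.0)), (np.float32(11.0), np.float32(175.0))]
top [(np.float32(158.6), np.float32(227.1)), (np.float32(159.2), np.float32(219.8)), (np.float32(221.2), np.float32(224.4)), (np.float32(220.7), np.float32(231.7))]
```

View pics/c2.png

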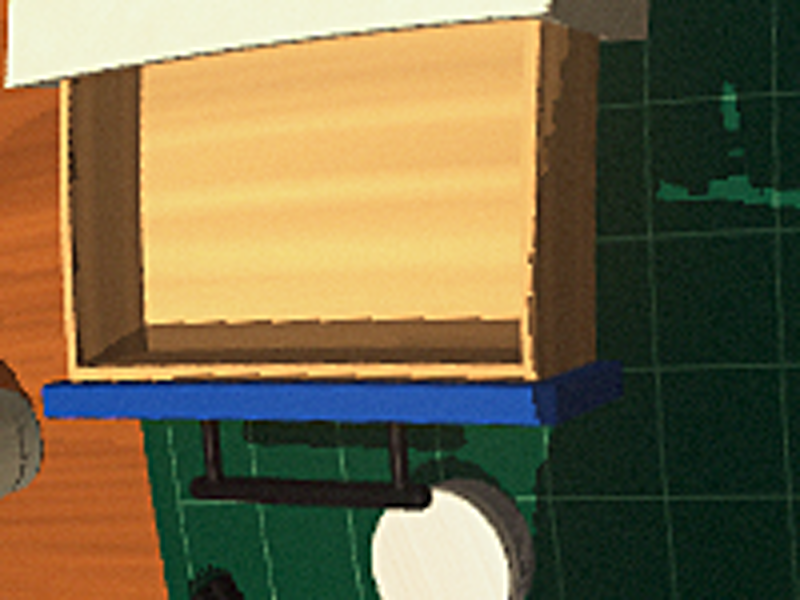

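```bash
python3 - <<'E'
from h import *
s=snap('wrist'); C=lambda x,y,z:onplane(s,x/4,y/4+70,z,True)
lb,lf,rb,rf=[C(*p,.085) for p in((45,385),(45,417),(535,382),(545,420))]
print(lb.round(4),lf.round(4),rb.round(4),rf.round(4),'len',np.linalg.norm(lb-rb))
d=lb-rb; print('ang panel',np.degrees(np.arctan2(d[1],d[0])))
a,b=C(8,88,.095),C(548,16,.095); d=a-b; print('unit',a.round(4),b.round(4),np.linalg.norm(d),np.degrees(np.arctan2(d[1],d[0])))
for p in ((145,325),(522,318),(145,65),(528,22)): print('floor',C(*p,.022).round(4))
print('handle',C(198,490,.06).round(4),C(425,495,.06).round(4))
E
```

```text
[0.5236 0.4415 0.085 ] [0.5095 0.4444 0.085 ] [0.5125 0.1818 0.085 ] [0.4986 0.179  0.085 ] len 0.2599514432841144
ang panel 87.54110472308267
unit [0.6544 0.4435 0.095 ] [0.6405 0.1665 0.095 ] 0.27734214488727477 87.1343345070891
floor [0.5408 0.4301 0.022 ]
floor [0.5304 0.2167 0.022 ]
floor [0.6627 0.4216 0.022 ]
floor [0.6512 0.2097 0.022 ]
handle [0.4695 0.3735 0.06  ] [0.4657 0.2496 0.06  ]
```

```bash
cat > st.py <<'E'
from h import *
import sys
UX=np.array([np.cos(np.radians(-2.8)),np.sin(np.radians(-2.8))]); UY=np.array([-UX[1],UX[0]])
D0=np.array([.578,.308])
def near(a,b): return np.linalg.norm(np.array(a)-b)
spots=[float(a) for a in sys.argv[1:]]
for k,dy in enumerate(spots):
    r=find(view()); print(r)
    if not r['stamps']: break
    c,a,b,ang,hc=max(r['stamps'],key=lambda s:s[0][1])
    xy=c if hc is None or near(c,hc)>.01 else (c+hc)/2
    pick(*xy,.022,np.radians(ang-90),.62,40)
    o=env.observe()['opening']
    if not .27<o<.37: print('NOT HELD'); break
    t=D0+UY*dy; p=[*t,.2]; env.move_linear(p,best(p,np.radians(-2.8)),rate=.25); print('over',st())
    if not .27<env.observe()['opening']<.37: print('LOST'); break
    touch(.050,.042)
    env.grip(.58); print(st()); env.move_linear(p,rate=.15)
s=view(); cv2.imwrite('pics/v_%d.png'%int(env.observe()['time_s']),cv2.cvtColor(s['image'],cv2.COLOR_RGB2BGR)); print(find(s),st())
E
python3 st.py 0.075; ls pics
```

```text
{'stamps': [(array([0.5459, 0.0157]), 61, 45, -66.7, array([0.546 , 0.0155])), (array([ 0.4335, -0.2118]), 61, 45, 74.1, array([ 0.4319, -0.213 ])), (array([0.4205, 0.0352]), 60, 47, 76.0, array([0.4185, 0.0354]))], 'markers': [(array([ 0.5538, -0.0759]), 99, 26, 18.3)]}
at t22.2 op0.621 gf0.0 F[-0.2  0.3  0.1] p[0.4201 0.0353 0.0225]
grip t22.8 op0.282 gf40.0 F[-0.4  0.4  4.1] p[0.4195 0.0353 0.0222]
up t24.2 op0.285 gf40.0 F[-0.2  0.2 -0.4] p[0.4189 0.0353 0.1993]
over t25.9 op0.279 gf40.0 F[-0.2  0.   1.1] p[0.5813 0.3822 0.1999]
touch 0.043 t29.2 op0.279 gf40.0 F[-0.9 -2.4  6.4] p[0.582  0.3823 0.0441]
t29.8 op0.583 gf0.0 F[-0.1 -0.6 -0.4] p[0.5813 0.3822 0.0429]
{'stamps': [(array([0.5459, 0.0159]), 61, 45, -66.9, array([0.5458, 0.0153])), (array([ 0.4334, -0.2112]), 61, 44, 72.2, array([ 0.432 , -0.2128]))], 'markers': [(array([ 0.5538, -0.076 ]), 100, 30, 21.2)]} t32.8 op0.581 gf0.0 F[0.6 0.3 0.6] p[ 0.5002 -0.0294  0.3296]
c1.png
c2.png
side0.png
side3.png
top0.png
top4.png
v_32.png
w1.png
w1b.png
w2.png
w3.png
w4.png
wrist0.png
```

```bash
sed -i 's/\.27<\(.*\)<\.37/.24<\1<.37/' st.py; python3 st.py 0.0 -0.072; ls pics/v_*
```

```text
{'stamps': [(array([0.5458, 0.0159]), 60, 45, -66.5, array([0.546 , 0.0152])), (array([ 0.4336, -0.211 ]), 61, 45, 72.0, array([ 0.4324, -0.2126]))], 'markers': [(array([ 0.5541, -0.0763]), 100, 25, 18.4)]}
at t36.6 op0.618 gf0.0 F[ 0.5  0.7 -0.6] p[0.5466 0.0156 0.0228]
grip t37.2 op0.281 gf40.0 F[-1.5 -0.2  3.8] p[0.5459 0.0155 0.0222]
up t38.5 op0.284 gf40.0 F[ 0.2  0.  -0.8] p[0.5453 0.0155 0.1991]
over t39.8 op0.288 gf40.0 F[-0.3 -0.1 -0.2] p[0.5777 0.3071 0.1996]
touch 0.043 t43.2 op0.279 gf40.0 F[-0.2 -1.5  7.3] p[0.5786 0.3073 0.044 ]
t43.8 op0.580 gf0.0 F[ 0.4  0.  -0.4] p[0.5777 0.3071 0.0429]
{'stamps': [(array([ 0.4335, -0.2113]), 61, 45, 72.1, array([ 0.4327, -0.2133]))], 'markers': [(array([ 0.5539, -0.076 ]), 99, 26, 18.3)]}
at t49.7 op0.614 gf0.0 F[-0.3 -0.1 -0.2] p[ 0.4337 -0.2126  0.0226]
grip t50.3 op0.284 gf40.0 F[-1.3  1.5  4.5] p[ 0.433  -0.2123  0.0222]
up t51.6 op0.277 gf40.0 F[ 0.6  0.1 -1.2] p[ 0.4326 -0.212   0.1992]
over t53.6 op0.282 gf40.0 F[-0.2 -0.6 -0. ] p[0.5743 0.2351 0.2   ]
touch 0.044 t56.7 op0.281 gf40.0 F[-0.6  0.6  1.9] p[0.5746 0.2352 0.0442]
t57.3 op0.577 gf0.0 F[ 0.4  0.3 -1. ] p[0.5743 0.2351 0.044 ]
{'stamps': [], 'markers': [(array([ 0.5522, -0.077 ]), 104, 28, 20.3)]} t59.9 op0.580 gf0.0 F[-0.  -0.3  0.2] p[ 0.5001 -0.0293  0.3293]
pics/v_32.png
pics/v_59.png
```

```bash
python3 - <<'E'
from h import *
s1=view(); r=find(s1)['markers']; c,a,b,ang=r[0]; print(r)
pick(*c,.004,np.radians(ang-90),.6,30)
p=[.578,-.352,.2]; env.move_linear(p,best(p,np.radians(-47)),rate=.25); print('over',st())
if env.observe()['opening']>.2:
    touch(.018,.0085); env.grip(.5); print(st()); env.move_linear(p,rate=.15)
s=view(); snap('wrist','v5'); print(find(s),st()); snap('top','top5')
E
```

```text
[(array([ 0.5539, -0.0761]), 99, 26, 18.2)]
at t62.7 op0.599 gf0.0 F[-1.1 -0.4  0.3] p[ 0.5546 -0.0762  0.0048]
grip t63.6 op0.010 gf0.0 F[ 0.9  0.4 -0.4] p[ 0.5539 -0.0761  0.004 ]
up t65.1 op0.002 gf0.0 F[ 0.7  0.2 -0.3] p[ 0.5533 -0.076   0.1991]
over t66.3 op0.003 gf0.0 F[ 1.4 -0.7  0.6] p[ 0.5778 -0.351   0.1996]
{'stamps': [], 'markers': [(array([ 0.5539, -0.0762]), 99, 26, 18.3)]} t67.9 op0.005 gf0.0 F[-0.  -0.2 -0.5] p[ 0.5001 -0.0305  0.3295]
```

View pics/v5.png

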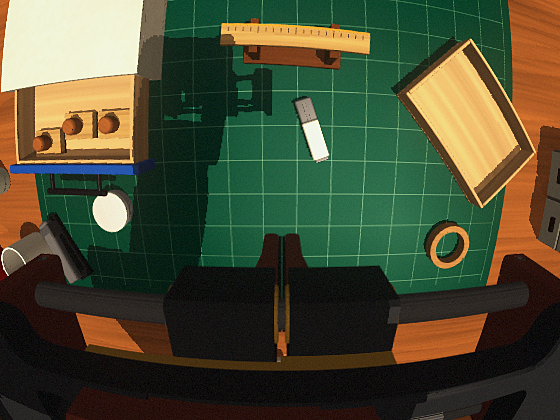

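View pics/top5.png

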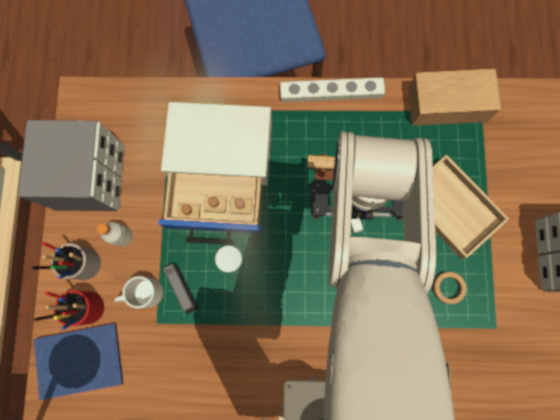

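The stamps are in the drawer, at (42,143), (73,125) and (108,123) in the wrist view. The marker didn't move and the fingers shut on nothing, so I'll descend again and look with the fingers open.

```bash
python3 - <<'E'
from h import *
c,a,b,ang=find(view())['markers'][0]
q=best([*c,.004],np.radians(ang-90)); env.grip(.6); env.move_pose([*c,.12],q); env.move_linear([*c,.002],rate=.12); print(st())
a=snap('wrist')['image']; b=snap('side')
u,v=proj(b,[*c,.02]).astype(int); print(u,v)
k=b['image'][max(v-60,0):v+60,max(u-60,0):u+60]
k=cv2.resize(k,(400,400),interpolation=cv2.INTER_CUBIC)
w=cv2.resize(a[150:350,180:380],(400,400),interpolation=cv2.INTER_CUBIC)
cv2.imwrite('pics/m1.png',cv2.cvtColor(np.hstack([k,w]),cv2.COLOR_RGB2BGR))
E
```

```text
t71.4 op0.595 gf0.0 F[ 0.3 -0.3 -0.3] p[ 0.5544 -0.0761  0.0027]
314 262
```

View pics/m1.png

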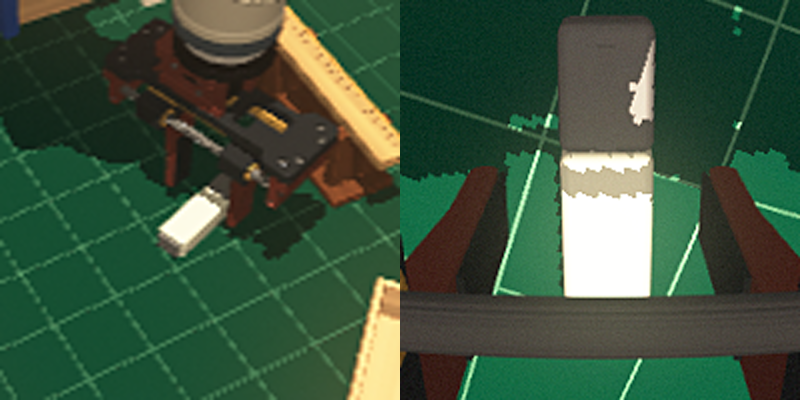

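The open fingers straddle the marker squarely, with the barrel centred between them. I'll close at this lower height and read the contact.

```bash
python3 - <<'E'
from h import *
for z in (.002,.0,-.002,-.004):
    env.grip(.6); p=env.observe()['position']; env.move_linear([*p[:2],z],rate=.03); print(z,st())
    if env.observe()['force'][2]>8: print('table'); break
    env.grip(.2,20); print(st())
    if env.observe()['opening']>.24: break
E
```

```text
0.002 t71.9 op0.601 gf0.0 F[-0.8  0.1  0.4] p[ 0.5541 -0.0761  0.002 ]
t72.7 op0.202 gf0.0 F[0.2 0.9 0.3] p[ 0.554  -0.0761  0.002 ]
0.0 t73.6 op0.603 gf0.0 F[ 0.1  0.6 -1.1] p[ 5.539e-01 -7.610e-02 -2.000e-04]
t74.3 op0.203 gf0.0 F[-0.3  0.1 -0.7] p[ 0.5541 -0.0761  0.    ]
-0.002 t75.3 op0.600 gf0.0 F[ 0.1 -0.   0.3] p[ 0.5539 -0.0761 -0.0022]
t75.9 op0.280 gf20.0 F[-0.7  0.1 -0.1] p[ 0.5541 -0.0761 -0.002 ]
```

Contact only starts at TCP z = −0.002, so the real pads sit higher than nominal. I'll go a little lower with force watching, for a firm hold.

```bash
python3 - <<'E'
from h import *
env.grip(.6); z=-.002
while z>-.011:
    z-=.001; p=env.observe()['position']; env.move_linear([.5541,-.0761,z],rate=.03)
    if env.observe()['force'][2]>4: print('table'); z+=.001; env.move_linear([.5541,-.0761,z],rate=.03); break
print(z,st()); env.grip(.0,30); print(st())
env.move_linear([.5541,-.0761,.2],rate=.15); print(st())
p=[.578,-.352,.2]; env.move_linear(p,best(p,np.radians(-47)),rate=.2); print('over',st())
if env.observe()['opening']>.24:
    touch(z+.014,z+.004); env.grip(.5); print(st()); env.move_linear(p,rate=.15)
s=view(); snap('wrist','v6'); print(find(s),st())
E
```

```text
-0.011000000000000003 t78.8 op0.604 gf0.0 F[ 0.2 -0.7  0.9] p[ 0.5541 -0.0761 -0.0111]
t79.3 op0.290 gf30.0 F[-0.6 -0.5  0.6] p[ 0.5541 -0.0761 -0.011 ]
t80.9 op0.296 gf30.0 F[ 0.  -0.4 -1. ] p[ 0.5535 -0.076   0.1991]
over t82.4 op0.291 gf30.0 F[ 0.8  0.2 -0.4] p[ 0.5779 -0.3512  0.1998]
touch -0.006 t86.6 op0.295 gf30.0 F[-2.9  1.8  8.1] p[ 0.578  -0.3513 -0.005 ]
t87.1 op0.498 gf0.0 F[-0.4 -0.   0.5] p[ 0.5778 -0.3512 -0.0062]
{'stamps': [], 'markers': []} t90.2 op0.498 gf0.0 F[ 0.4 -0.1  0.3] p[ 0.5001 -0.0305  0.3296]
```

View pics/v6.png

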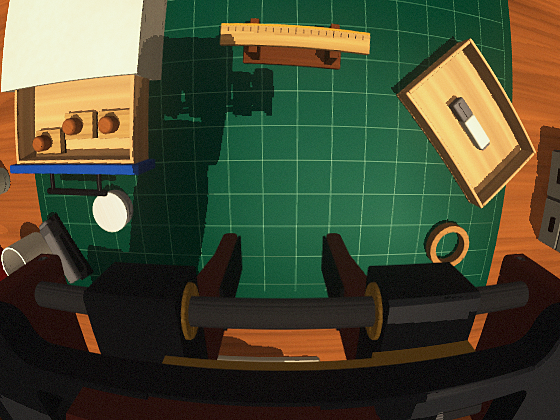

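The marker lies flat in the tray at (470,123), the mat is clear, and all three stamps stand in the drawer. Now I'll push the drawer shut by the handle.

```bash
python3 - <<'E'
from h import *
UX=np.array([np.cos(np.radians(-2.8)),np.sin(np.radians(-2.8))]); H=np.array([.468,.312])
s0=H-.045*UX; env.grip(0.)
q=best([*s0,.035],np.radians(87.2)); env.move_pose([*s0,.22],q); env.move_linear([*s0,.035],rate=.15); print(st())
d=-.045; hit=False; F0=env.observe()['force'][:2]@UX
while d<.145:
    d+=.004 if d<.105 else .001
    p=H+UX*d; env.move_linear([*p,.035],rate=.06); f=-(env.observe()['force'][:2]@UX-F0)
    if f>1.5 and not hit: hit=True; print('contact',d,f)
    if f>10: print('stop',d,f); break
print(st()); p=H+UX*(d-.06); env.move_linear([*p,.035],rate=.1); env.move_linear([*p,.22],rate=.15); 
view(); snap('wrist','v7'); snap('top'); print(st())
E
```

```text
t94.5 op0.006 gf0.0 F[-0.   0.3  0. ] p[0.4236 0.3146 0.0357]
contact 0.11500000000000009 5.353521833287255
stop 0.11700000000000009 11.778516387905746
t106.5 op0.005 gf5.8 F[-11.7   1.8   6.8] p[0.5821 0.3063 0.0349]
t111.0 op0.005 gf0.0 F[ 0.   0.5 -0.5] p[ 0.5    -0.0298  0.3299]
```

View pics/v7.png

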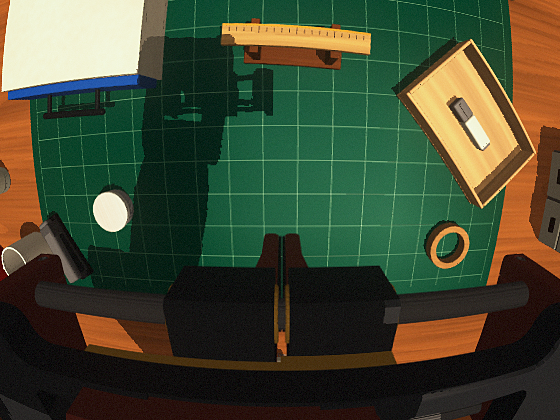

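The drawer looks shut, with the blue panel against the white top at (80,88) and nothing else disturbed. I'll measure the travel to be sure.

```bash
python3 - <<'E'
from h import *
s=snap('wrist')
def m(img):
    h=cv2.cvtColor(img,cv2.COLOR_RGB2HSV); return cv2.inRange(h,(105,120,60),(125,255,255))
def prof(img,z):
    M=m(img); M[230:]=0; o=[]
    for u in range(20,150,20):
        r=np.where(M[:,u])[0]
        if len(r): o.append(tuple(onplane(s,u,v,z,True)[:2].round(3) for v in(r.min(),r.max())))
    return o
old=cv2.cvtColor(cv2.imread('pics/v6.png'),cv2.COLOR_BGR2RGB)
for i in (old,s['image']): print(*[f'{a[1]}: back {a[0]} front {b[0]}' for a,b in prof(i,.085)],sep='\n'); print()
cv2.imwrite('pics/c3.png',cv2.cvtColor(cv2.resize(s['image'][60:140,0:180],None,fx=4,fy=4,interpolation=cv2.INTER_CUBIC),cv2.COLOR_RGB2BGR))
E
```

```text
0.417: back 0.524 front 0.512
0.366: back 0.521 front 0.508
0.32: back 0.521 front 0.506
0.278: back 0.519 front 0.505
0.24: back 0.517 front 0.503
0.205: back 0.514 front 0.501

0.405: back 0.653 front 0.636
0.355: back 0.65 front 0.632
0.311: back 0.648 front 0.629
0.27: back 0.646 front 0.628
0.233: back 0.644 front 0.628
0.199: back 0.642 front 0.624
0.167: back 0.623 front 0.622
```

View pics/c3.png

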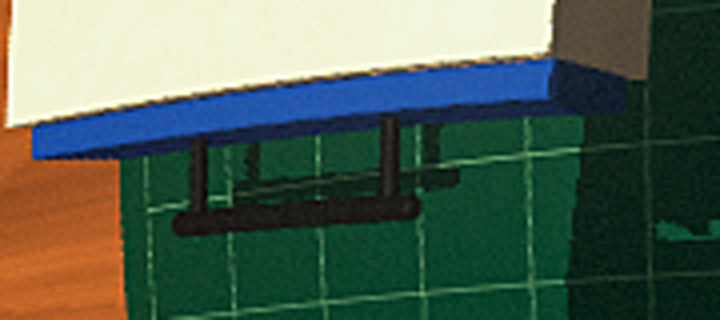

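```bash
python3 - <<'E'
from h import *
s=snap('wrist'); C=lambda x,y,z:onplane(s,x/4,y/4+60,z,True).round(4)
print('bar ends',C(178,225,.058),C(415,207,.058))
im=cv2.cvtColor(s['image'],cv2.COLOR_RGB2HSV)
for u in (40,80,120): print(u,[(v,round(float(onplane(s,u,v,.085,True)[0]),4),im[v,u].tolist()) for v in range(74,100)])
UX=np.array([np.cos(np.radians(-2.8)),np.sin(np.radians(-2.8))]); H=np.array([.468,.312])
p=H+UX*.06; env.grip(0.); q=best([*p,.035],np.radians(87.2)); env.move_pose([*p,.22],q); env.move_linear([*p,.035],rate=.15); F0=env.observe()['force'][:2]@UX
env.move_linear([*(H+UX*.108),.035],rate=.1); d=.108
while d<.14:
    d+=.001; env.move_linear([*(H+UX*d),.035],rate=.03); f=-(env.observe()['force'][:2]@UX-F0); print(round(d,3),round(f,1),env.observe()['position'][:2].round(4))
    if f>24: break
p=H+UX*(.05); env.move_linear([*p,.035],rate=.1); env.move_linear([*p,.22],rate=.15); s=view()
im=cv2.cvtColor(s['image'],cv2.COLOR_RGB2HSV)
for u in (80,): print(u,[(v,im[v,u].tolist()) for v in range(74,100)])
E
```

```text
bar ends [0.6011 0.37   0.058 ] [0.5947 0.2437 0.058 ]
40 [(74, 0.6697, [31, 31, 243]), (75, 0.668, [31, 34, 243]), (76, 0.6664, [30, 32, 242]), (77, 0.6647, [32, 33, 244]), (78, 0.663, [32, 29, 245]), (79, 0.6614, [31, 29, 243]), (80, 0.6597, [32, 29, 243]), (81, 0.6581, [31, 33, 243]), (82, 0.6564, [30, 33, 243]), (83, 0.6548, [31, 31, 253]), (84, 0.6531, [26, 68, 218]), (85, 0.6515, [16, 119, 111]), (86, 0.6498, [110, 211, 138]), (87, 0.6482, [108, 213, 174]), (88, 0.6465, [108, 209, 171]), (89, 0.6449, [109, 209, 171]), (90, 0.6432, [109, 204, 169]), (91, 0.6416, [108, 202, 172]), (92, 0.64, [109, 211, 168]), (93, 0.6383, [108, 211, 179]), (94, 0.6367, [110, 205, 139]), (95, 0.6351, [109, 152, 52]), (96, 0.6334, [108, 194, 59]), (97, 0.6318, [116, 140, 69]), (98, 0.6302, [106, 157, 60]), (99, 0.6285, [73, 186, 78])]
80 [(74, 0.6555, [30, 29, 244]), (75, 0.6539, [29, 33, 243]), (76, 0.6524, [31, 30, 244]), (77, 0.6509, [31, 29, 249]), (78, 0.6493, [30, 22, 255]), (79, 0.6478, [18, 153, 118]), (80, 0.6462, [113, 166, 126]), (81, 0.6447, [108, 208, 180]), (82, 0.6431, [108, 203, 173
[... 1507 characters left out ...]
1.9 [0.5821 0.3063]
0.118 15.3 [0.5821 0.3063]
0.119 19.0 [0.5822 0.3063]
0.12 22.0 [0.5822 0.3062]
0.121 25.9 [0.5823 0.3062]
80 [(74, [30, 31, 243]), (75, [32, 32, 244]), (76, [32, 30, 245]), (77, [32, 25, 252]), (78, [32, 55, 246]), (79, [18, 148, 100]), (80, [110, 185, 132]), (81, [108, 208, 184]), (82, [108, 205, 172]), (83, [109, 200, 175]), (84, [108, 200, 172]), (85, [109, 203, 170]), (86, [108, 205, 172]), (87, [109, 193, 178]), (88, [109, 198, 175]), (89, [110, 182, 122]), (90, [107, 141, 58]), (91, [112, 165, 65]), (92, [112, 161, 68]), (93, [93, 179, 50]), (94, [76, 186, 67]), (95, [74, 158, 68]), (96, [74, 204, 70]), (97, [76, 188, 68]), (98, [77, 184, 65]), (99, [76, 188, 65])]
```

The panel now sits flush at x≈0.647, the unit's own front edge, and the handle travelled 130 mm. That matches the initial 129.5 mm gap, and it meets a hard stop with up to 26 N on it. The drawer is fully shut, so I'm handing in.

```bash
python3 -c "
from h import *
print(st()); print(job_done())"
```

```text
t123.3 op0.002 gf0.0 F[ 0.5 -0.4 -0. ] p[ 0.5    -0.0298  0.3299]
the job is handed in; nothing more can be done
None
```

I handed the job in at 123 s with the ruler centred on its rest, all three stamps in the drawer, the one marker in the tray and the drawer pushed fully shut; the hand-in returned no verdict.

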